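# Refit a roller in the bottle roller

## Task

The front roller of the little bottle roller is out and lies in its rest: fit it back. Hold it sloping, put one journal through the window of the sprung bearing and press the spring right back, tip the other end down inside the back wall of the open bearing, and press it down until it clicks home under the clip jaws, level in both bearings. The pair of bearings is clamped at no exact place along its slide, so feel for the spring's stop and press gently, never ramming it; leave the vial and beaker where they stand.

Things in the scene. Friction and masses are not known exactly. Their poses are not given: they have to be found in the camera images.
- roller_center (a point): centre of the loose roller; y lies along it. White body 30 mm in diameter, 110 mm long; at each end a steel journal 10 mm in diameter, 20 mm long, with chamfered tip: 150 mm over all, both ends alike, about 0.16 kg. At the start it lies level in the rest, its axis 42 mm above the desk; grip it across its middle.
- roller: the loose roller itself; same point and axes as roller_center
- rest: fixed black rest, origin on the desk under the roller's middle; y along the roller. Two saddles 9 mm thick, 44 mm wide over all and up to about 35 mm high carry the roller's body 40 mm either side of the middle. Between them is only the base plate, 60 mm wide, 6 mm high.
- mixer: the bottle roller: white deck 170 mm (x) by 244 mm (y), 30 mm high, fixed to the desk; origin on the desk under its middle, z up. Two lanes along y: the empty one, nearer the robot, at x = -45 mm, the other with its roller fitted at x = +45 mm (leave it). Axes of all the points on it are the same.
- lane (a point): on the axis of the empty lane, midway along, 65 mm above the desk, 31 mm above the grey plate below it. y points along it to the sprung bearing (+y), x across to the other roller. Both bearings stand on one grey slide, clamped by hand: the two together lie up to 15 mm off their nominal place along y, which is not measured. The fitted roller's centre lies on this axis, off by just as much.
- window (a point): nominal place of the sprung bearing: on the lane's axis in the near face of its plate, 64 mm from lane along +y. Plate 5 mm thick; its window is 18 mm wide, with a 90 degree V floor that carries the journal on the axis, and a bridge above, its underside 13 mm over the axis. The housing is 34 mm wide and reaches 24 mm above the axis.
- open_bearing (a point): nominal place of the open bearing's V, on the lane's axis 64 mm from lane along -y; V 6 mm thick, open above, between ears 27 mm apart reaching 14 mm over the axis. Two sprung clip jaws across it, 7 mm apart, 5 mm over the axis, part when the journal is pressed down (10 to 20 N). 11 mm beyond (-y) is the inner face of a back wall, 11 mm higher than the axis, that takes the spring's thrust.
- vial_center (a point): middle of an amber vial (28 mm wide, 64 mm high) standing on the desk between the rest and the machine; leave it
- beaker_center (a point): middle of a small empty beaker (53 mm wide, 61 mm high) on the desk; leave it
- pad (a point): nominal centre of the sprung pad's free face inside that bearing, 4 mm beyond window along +y (both lie off by the same amount). The pad is flat, 20 mm round, and goes back 10 mm to a hard stop, at 3 N to 8 N. Seated, the roller holds it 7 mm back. Only within 2 mm of the stop is there room for the other journal's tip to pass the back wall.

How it is judged:
On the way, in this order (a step that is already met when the one before it is completed fails the run):
1. one journal presses on the sprung bearing with more than 4 N while the roller slopes, its middle more than 5 mm above its seat (contact force between roller and mixer above 4 N and z of roller_center in the frame of lane between 0.005 and 0.04 m and angle between the y axis of roller_center and the y axis of lane, either way round above 0.05 rad and horizontal distance between roller_center and lane below 0.03 m), for 0.3 s.
2. the roller is down in both bearings (z of roller_center in the frame of lane below 0.0025 m and angle between the y axis of roller_center and the y axis of lane, either way round below 0.035 rad and y of roller_center in the frame of lane between -0.018 and 0.018 m), for 0.2 s.
At the end, for the whole second after the job is handed in: The roller lies in both bearings of the empty lane: its centre within 2 mm of the lane's axis in height and sideways and within 18 mm of its nominal middle along the lane, its axis within 0.03 rad of the lane's, at rest and released (y of roller_center in the frame of lane between -0.018 and 0.018 m and x of roller_center in the frame of lane between -0.002 and 0.002 m and z of roller_center in the frame of lane between -0.002 and 0.002 m and angle between the y axis of roller_center and the y axis of lane, either way round below 0.03 rad and linear speed of roller below 0.02 m/s); the robot touches nothing.
It fails at once if the roller is forced against the machine with more than 45 N (contact force between roller and mixer above 45 N).
It fails at once if the spring is rammed against its stop: the sloping roller, its middle more than 8 mm above its seat, bears on the machine with more than 32 N (contact force between roller and mixer above 32 N and z of roller_center in the frame of lane above 0.008 m).
It fails at once if the vial is moved more than 25 mm (distance of vial_center from where it was at the start of the episode above 0.025 m).
It fails at once if the beaker is moved more than 25 mm (distance of beaker_center from where it was at the start of the episode above 0.025 m).
It also fails if it takes over 58 s, if anything falls off the work surface, if the arm or the gripper's body presses on something with over 40 N, if the wrist force passes 120 N, or if a joint passes its speed limit or range.

## Robot

A 6-joint arm with a two-finger parallel gripper is mounted at the origin on a cart in front of the work surface, level with it; the furniture and walls round the work are solid. World frame = base frame: x ahead of the robot, y to its left, z up, the work surface at z = 0. Lengths are in m, angles in rad, forces in N, time in s.
With the tool pointing down it reaches from about 0.25 to 0.8 m from the base axis. Payload 8.5 kg.
Tool frame: the origin (TCP) lies at the very end of the fingers, on their centre line; the grasp point (between the pads) lies pinch_z behind it (pinch_z is the distance from the TCP to the grasp point, in m); z points along the fingers, y is the line along which they close (so a half turn about z gives the same grasp; the last joint's range is limited). The gripper opens to 85 mm and grips with 20 to 120 N. Pads are 22 mm wide; open, the fingers measure 114 mm over their backs; the gripper's body (76 mm by 85 mm) begins 54 mm behind the grasp point. The pads swing forward as they close: fully open they stand 13 mm farther back than shut.
Start: joints at [-1.123, 0.238, -0.013, 1.319, 0, 1.571], TCP at [0.227, -0.473, 0.231] pointing down, gripper open.
Joint ranges: [-2.66, 2.66], [-1.03, 1.9], [-1.14, 1.46], [-1.82, 2.27], [-1.45, 1.34], [-3.14, 3.14]. Speed limits (rad/s): [2.22, 2.22, 2.79, 3.14, 3.14, 3.14].

## Interface

Orientations are given as a rotation vector (axis times angle).
In Python, from station import * gives the robot as it stands.
- The arm moves only by the tool move_arm, never from a script. Its argument "motion" is a list of rows, each a list of 7 numbers: the turn, a rotation vector about the world's x, y, z each as a share of 4 degrees, from -1 to 1, then the shift along the world's x, y, z each as a share of 2.5 cm, from -1 to 1, then the closure in counts, from 0 (fully open) to 255 (shut). In form: [[wx, wy, wz, dx, dy, dz, gripper], ...]. A call has 1 to 5 rows; each row shifts and turns the commanded pose from where the row before left it; what a row does not reach is not made up. A row lasts 1/10 s, in which the tool goes at most 50 mm and 8.59 degrees, less where a joint would pass 70% of its speed; a pose out of reach is approached as far as the arm can. A call with a number of a shift or a turn outside -1 to 1 is refused whole. A call with a gripper value outside its range is refused whole. The fingers move at their own pace and stop on an object; "squeeze" is the grip in N (left out, the last holds). Time passes only in rows, so rows that do not move let the fingers close. It gives the time, the measured TCP pose, the force, the opening and the grip force at its end, in the units of the state.
- sense(): the state, without advancing time (a new reading comes with each control period).
- get_image(name): name is "scene" or "top"; returns a dict with "frame" (480x640x3 uint8, blue, green, red), "vertical_fov" (degrees; the focal length in pixels is half the picture's height over the tangent of half this angle, whatever the lens; pixels are square), "cx", "cy" (the principal point, pixels), "world_to_cam" (4x4, takes a point from world to camera coordinates). Camera axes: x right, y down, z forward; pixel columns grow to the right and rows downward; lengths in m; the calibration is good to about 2 mm. A picture is of the moment at which its call begins. There is no depth.
- close_job(): hands the job in; it is judged then, once.
The state is a dict: "t": time; "joints": joint angles; "joint_vel": joint speeds; "effort": joint torques, N m; "tool_pos": TCP position; "orientation": TCP orientation; "ft_force": force on the tool from outside, world axes, zero at the start; "ft_torque": the same for the moment, N m; "grip_width": opening from 0.0 (shut) to 1.0 (fully open); "finger_force": force on a finger pad.
Only numpy, scipy, OpenCV 4.12 (cv2) and the standard library are available. Lean on these libraries where they do the work, as an engineer would, in place of code of your own. Each camera call takes 0.05 s, during which the arm holds its last target. There are 200 camera calls.

## Working session

There is one attempt and no reset: what is moved stays moved. The work goes in short steps, Python scripts to look and compute and a tool call to move; the robot and the scene stay as the last step left them, time stands still between calls to the robot, and variables do not carry over. Pictures are saved under pics/ and viewed, at most 10 in all, crops included, and the job is handed in when it is done.

Besides the shell and the picture viewer there is one more tool, called as name(argument=value, ...) on one line, values as JSON. move_arm: Moves the arm, as the interface text tells. Its arguments: {"type":"object","properties":{"motion":{"type":"array","items":{"type":"array","items":{"type":"number"}}},"squeeze":{"type":"number"}},"required":["motion"]}

```bash
mkdir -p pics; ls; python3 - <<'E'
from station import *
import cv2
s=sense(); print(s)
for n in("scene","top"):
    d=get_image(n); cv2.imwrite(f"pics/{n}0.png",d["frame"]); print(n,d["vertical_fov"],d["cx"],d["cy"],d["world_to_cam"])
E
```

```text
pics
{'t': 0.0, 'joints': array([-1.12299613e+00,  2.38754393e-01, -1.42679620e-02,  1.31919959e+00,
        2.30588702e-05,  1.57077774e+00]), 'joint_vel': array([-0.00075471,  0.00143   , -0.00052638, -0.00057791,  0.00023074,
        0.0014722 ]), 'effort': array([ 2.39186054e-03, -5.38777649e+01,  3.46438408e+01,  1.82582700e-02,
        1.94406580e-04,  1.35950626e-05]), 'tool_pos': array([ 0.22713929, -0.47285081,  0.23068613]), 'orientation': array([-3.06180824e+00, -6.97259192e-01,  4.61671430e-04]), 'ft_force': array([ 0.52535489, -0.20255141,  0.49635617]), 'ft_torque': array([ 0.03414124, -0.03718978, -0.02674084]), 'finger_force': 0.0, 'grip_width': 0.9997334735503925}
scene 42.5525401180811 328.8242972362537 232.51335245022852 [[-7.43831769e-01 -6.68366726e-01 -4.67362049e-04  3.72360783e-01]
 [-4.28438086e-01  4.77349338e-01 -7.67188644e-01  2.64656154e-01]
 [ 5.12986457e-01 -5.70459051e-01 -6.41421363e-01  9.26988674e-01]
 [ 0.00000000e+00  0.00000000e+00  0.00000000e+00  1.00000000e+00]]
top 42.49542866740508 320.712028709063 240.71885545058151 [[ 0.0119191  -0.99984816  0.01271193 -0.03444654]
 [-0.99265668 -0.01336191 -0.12022552  0.51775687]
 [ 0.12037712 -0.0111856  -0.99266522  1.19164117]
 [ 0.          0.          0.          1.        ]]
```

View pics/scene0.png

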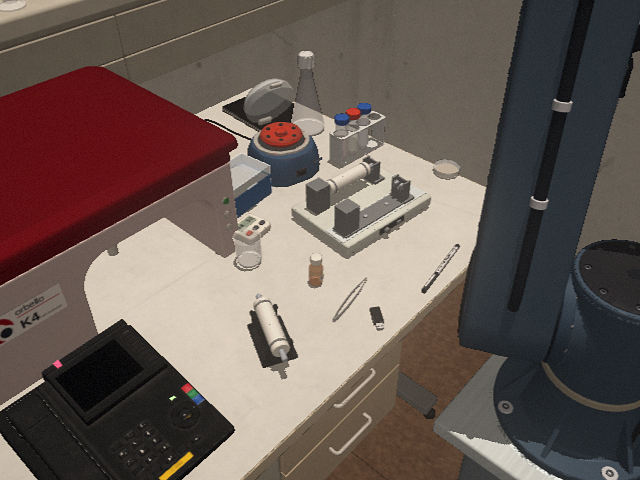

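View pics/top0.png

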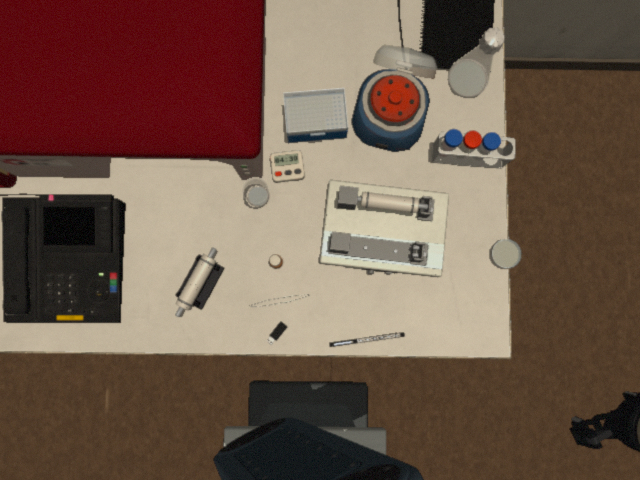

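The scene and top views show the roller in its rest at top px (199,283), the vial at (276,261), the beaker at (256,193) and the mixer around (385,230). The sprung bearing, a solid housing, is at image left (+y). Next I'll measure them closely.

```bash
cat > h.py <<'E'
from station import *
import numpy as np, cv2
def ray(d,u,v,z):
    f=240/np.tan(np.radians(d["vertical_fov"])/2); T=np.array(d["world_to_cam"]); R=T[:3,:3]; c=-R.T@T[:3,3]
    r=R.T@np.array([(u-d["cx"])/f,(v-d["cy"])/f,1]); return c+r*(z-c[2])/r[2]
def proj(d,p):
    f=240/np.tan(np.radians(d["vertical_fov"])/2); T=np.array(d["world_to_cam"]); q=T[:3,:3]@p+T[:3,3]
    return np.array([d["cx"]+f*q[0]/q[2], d["cy"]+f*q[1]/q[2]])
E
python3 - <<'E'
from h import *
d=get_image("top"); im=d["frame"]
a=cv2.resize(im[170:290,310:460],None,fx=5,fy=5,interpolation=cv2.INTER_CUBIC)
b=cv2.resize(im[240:325,165:235],None,fx=6,fy=6,interpolation=cv2.INTER_CUBIC)
cv2.imwrite("pics/mix.png",a); cv2.imwrite("pics/rol.png",b)
E
```

```text
(no output)
```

View pics/mix.png

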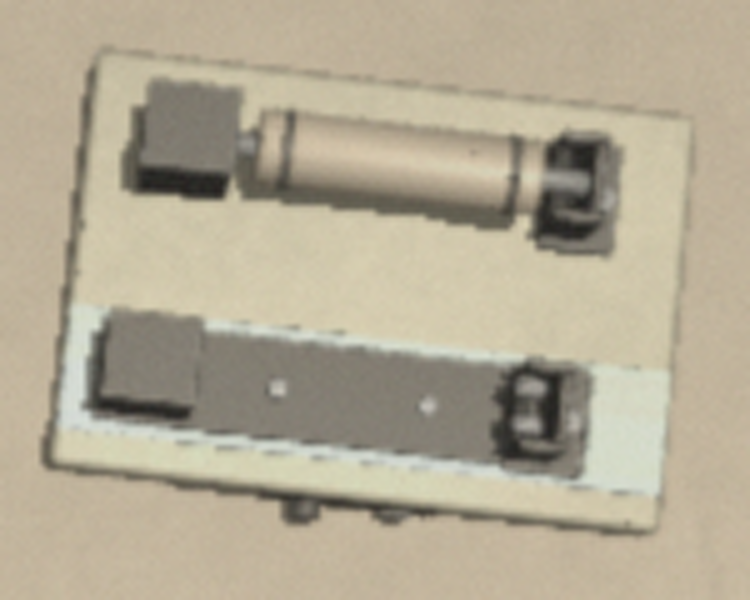

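View pics/rol.png

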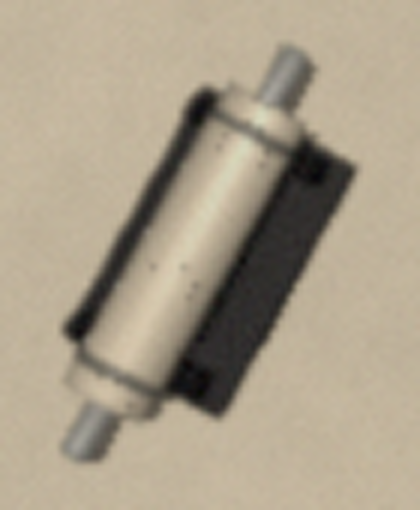

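The crops show the empty lane's sprung housing (top face about x 105–205, y 310–405), the open bearing at about (545,410) and the deck corners. The roller's journal tips are at about (293,52) and (82,452) in its crop. Converting these to world points.

```bash
python3 - <<'E'
from h import *
np.set_printoptions(precision=4,suppress=True)
d=get_image("top"); T=np.array(d["world_to_cam"]); print("cam",-T[:3,:3].T@T[:3,3])
M=lambda x,y,z: ray(d,310+(x+.5)/5-.5,170+(y+.5)/5-.5,z)
Rr=lambda x,y,z: ray(d,165+(x+.5)/6-.5,240+(y+.5)/6-.5,z)
c=[M(100,50,.03),M(692,117,.03),M(657,525,.03),M(52,460,.03)]
for p in c: print("deck",p)
print("mid",np.mean(c,0), "sides",[np.linalg.norm(c[i]-c[i-1]) for i in range(4)])
yl=(c[0]-c[1])+(c[3]-c[2]); yaw=np.arctan2(-yl[0],yl[1]); print("mixer yaw",yaw)
R=np.array([[np.cos(yaw),-np.sin(yaw)],[np.sin(yaw),np.cos(yaw)]]); o=np.mean(c,0)[:2]
L=lambda p:R.T@(p[:2]-o)
for n,a in dict(hTL=(105,308,.089),hTR=(205,318,.089),hBR=(190,410,.089),hBL=(97,400,.089),fTL=(147,80,.089),fTR=(243,88,.089),fBR=(228,180,.089),fBL=(138,170,.089),
  bodyL=(262,142,.08),bodyR=(540,185,.07),slideTR=(588,365,.034),slideBR=(580,475,.034)).items(): print(n,L(M(*a))*1000)
print("lane world",o+R@np.array([-.045,0]))
a,b=Rr(293,50,.042),Rr(82,455,.042); print("roller tips",a,b,np.linalg.norm(a-b),"mid",(a+b)/2,"yaw",np.arctan2(-(a-b)[0],(a-b)[1]))
s0=Rr(265,118,.05);print(s0)
# roller from scene: white mask centre, body
for n in("scene","top"):
    e=get_image(n); print(n,proj(e,np.append(((a+b)/2)[:2],.042)))
for u,v in((275.5,261),(256,193)): print(ray(d,u,v,.062))
E
```

```text
cam [ 0.3709 -0.0142  1.2456]
deck [ 0.6422 -0.0443  0.03  ]
deck [ 0.6183 -0.2823  0.03  ]
deck [ 0.4541 -0.2664  0.03  ]
deck [ 0.4768 -0.027   0.03  ]
mid [ 0.5478 -0.155   0.03  ] sides [np.float64(0.16635724467275464), np.float64(0.23927312767086759), np.float64(0.1649600359136102), np.float64(0.2404430596665399)]
mixer yaw -0.09724293784424883
hTL [-28.7988 106.9811]
hTR [-28.4065  68.9613]
hBR [-63.8304  70.9759]
hBL [-63.9292 106.2331]
fTL [ 60.325  100.4421]
fTR [61.3257 63.6695]
fBR [25.242  65.7223]
fBL [ 25.2698 100.1711]
bodyL [43.0925 53.8045]
bodyR [ 40.2634 -55.5432]
slideTR [-22.6197 -86.4696]
slideBR [-66.505  -87.1833]
lane world [ 0.5031 -0.1506]
roller tips [0.4999 0.1821 0.042 ] [0.3679 0.2455 0.042 ] 0.14638414578943612 mid [0.4339 0.2138 0.042 ] yaw -2.019024548083114
[0.4768 0.1891 0.05  ]
scene [271.3606 324.0333]
top [195.9549 281.4333]
[0.474  0.0589 0.062 ]
[0.6064 0.0996 0.062 ]
```

```bash
python3 - <<'E'
import station
print([n for n in dir(station) if not n.startswith('__')]); print(getattr(station,'pinch_z',None))
E
```

```text
['PlanningError', 'close_job', 'get_image', 'pinch_z', 'sense']
0.0187
```

move_arm(motion=[[0,0,1,0,1,0,0],[0,0,1,0.3,1,0,0],[0,0,1,0.3,1,0,0],[0,0,1,0.3,1,0,0],[0,0,1,0.3,1,0,0]], squeeze=80)

```text
t: 0.8
tool_pos: [0.2574, -0.3472, 0.2313]
orientation: [-2.894, -1.223, -0.0]
ft_force: [0.3, -0.2, 0.1]
grip_width: 1.001
finger_force: 0.0
```

move_arm(motion=[[0,0,1,0.26,0.83,0,0],[0,0,1,0.26,0.83,0,0],[0,0,1,0.26,0.83,0,0],[0,0,1,0.26,0.83,0,0],[0,0,1,0.26,0.83,0,0]])

```text
t: 1.3
tool_pos: [0.2899, -0.2436, 0.2313]
orientation: [2.637, 1.707, 0.0]
ft_force: [-0.2, -0.1, 1.0]
grip_width: 0.998
finger_force: 0.0
```

move_arm(motion=[[0,0,1,0.26,0.83,0,0],[0,0,1,0.26,0.83,0,0],[0,0,1,0.26,0.83,0,0],[0,0,1,0.26,0.83,0,0],[0,0,1,0.26,0.83,0,0]])

```text
t: 1.8
tool_pos: [0.3224, -0.1398, 0.2314]
orientation: [2.301, 2.139, 0.0]
ft_force: [0.2, 0.6, 0.0]
grip_width: 0.996
finger_force: 0.0
```

move_arm(motion=[[0,0,1,0.26,0.83,0,0],[0,0,1,0.26,0.83,0,0],[0,0,1,0.26,0.83,0,0],[0,0,1,0.26,0.83,0,0],[0,0,1,0.26,0.83,0,0]])

```text
t: 2.3
tool_pos: [0.3549, -0.0361, 0.2314]
orientation: [1.894, 2.506, 0.0]
ft_force: [-0.6, -0.2, 0.7]
grip_width: 1.004
finger_force: 0.0
```

move_arm(motion=[[0,0,1,0.26,0.83,0,0],[0,0,1,0.26,0.83,0,0],[0,0,1,0.26,0.83,0,0],[0,0,1,0.26,0.83,0,0],[0,0,1,0.26,0.83,0,0]])

```text
t: 2.8
tool_pos: [0.3874, 0.0677, 0.2313]
orientation: [1.43, 2.797, 0.0]
ft_force: [0.4, 0.9, -0.1]
grip_width: 0.999
finger_force: 0.0
```

move_arm(motion=[[0,0,1,0.26,0.83,0,0],[0,0,1,0.26,0.83,0,0],[0,0,1,0.26,0.83,0,0],[0,0,1,0.26,0.83,0,0],[0,0,1,0.26,0.83,0,0]])

```text
t: 3.3
tool_pos: [0.4199, 0.1715, 0.2313]
orientation: [0.923, 3.003, -0.0]
ft_force: [-0.1, 0.1, -0.3]
grip_width: 1.001
finger_force: 0.0
```

```bash
cat >> h.py <<'E'
from scipy.spatial.transform import Rotation as Ro
def st():
    s=sense(); R=Ro.from_rotvec(s["orientation"]).as_matrix()
    y=R[:,1]; print("t",s["t"],"tcp",s["tool_pos"].round(4),"y yaw",np.degrees(np.arctan2(y[1],y[0])).round(2),"z",R[:,2].round(3),"f",s["ft_force"].round(2),"m",s["ft_torque"].round(2),"w",round(s["grip_width"],3),"ff",s["finger_force"],"j",s["joints"].round(2)); return s,R
E
python3 -c "
from h import *
st()"
```

```text
t 3.3 tcp [0.4199 0.1715 0.2313] y yaw 55.83 z [ 0. -0. -1.] f [-0.11  0.11 -0.34] m [-0.01 -0.04  0.01] w 1.001 ff 0.0 j [ 0.39  0.12 -0.17  1.29 -0.    0.98]
```

move_arm(motion=[[0,0,1,0.28,0.85,-0.5,0],[0,0,1,0.28,0.85,-0.8,0],[0,0,0.12,0,0,-1,0],[0,0,0,0,0,-1,0],[0,0,0,0,0,-1,0]])

```text
t: 3.8
tool_pos: [0.4337, 0.2133, 0.1228]
orientation: [0.702, 3.062, -0.0]
ft_force: [0.6, 1.1, -0.8]
grip_width: 1.002
finger_force: 0.0
```

move_arm(motion=[[0,0,0,0,0,-1,0],[0,0,0,0,0,-1,0],[0,0,0,0,0,-1,0],[0,0,0,0,0,-0.7,0],[0,0,0,0,0,-0.3,0]])

```text
t: 4.3
tool_pos: [0.4329, 0.2126, 0.0223]
orientation: [-0.703, -3.06, 0.003]
ft_force: [-0.2, -0.0, 0.4]
grip_width: 1.002
finger_force: 0.0
```

```bash
python3 - <<'E'
from h import *
st()
ims=[]
for n,(x,y) in(("scene",(210,260)),("top",(135,215))):
    d=get_image(n); ims.append(cv2.resize(d["frame"][y:y+130,x:x+130],None,fx=3,fy=3,interpolation=cv2.INTER_CUBIC))
cv2.imwrite("pics/g1.png",np.hstack(ims))
E
```

```text
t 4.3 tcp [0.4329 0.2126 0.0223] y yaw 64.14 z [-0.002 -0.001 -1.   ] f [-0.22 -0.01  0.41] m [0.01 0.01 0.01] w 1.002 ff 0.0 j [ 0.46  0.34 -0.46  0.77 -0.    0.91]
```

View pics/g1.png

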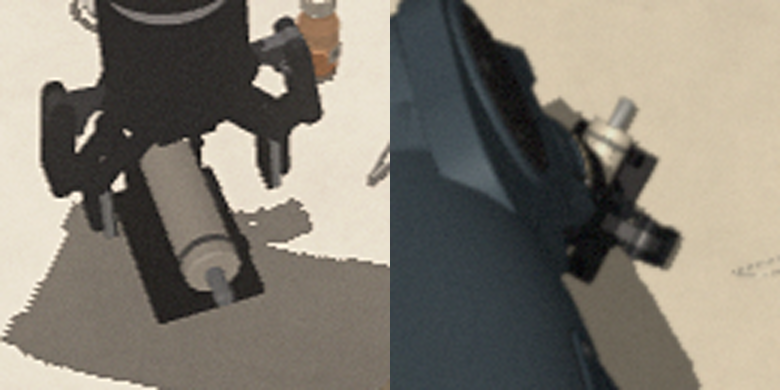

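The open fingers straddle the roller's middle: in the scene crop the roller is at (190,220) between fingers at (105,210) and (270,165). Closing.

move_arm(motion=[[0,0,0,0,0,0,120],[0,0,0,0,0,0,200],[0,0,0,0,0,0,255],[0,0,0,0,0,0,255],[0,0,0,0,0,0,255]], squeeze=90)

```text
t: 4.9
tool_pos: [0.4359, 0.2152, 0.0252]
orientation: [0.702, 3.059, 0.008]
ft_force: [2.4, 7.7, 4.0]
grip_width: 0.32
finger_force: 88.0
```

move_arm(motion=[[0,0,0,0,0,0,255],[0,0,0,0,0,0,255],[0,0,0,0,0,0,255],[0,0,0,0,0,0,255],[0,0,0,0,0,0.1,255]])

```text
t: 5.4
tool_pos: [0.4349, 0.214, 0.027]
orientation: [0.702, 3.06, 0.003]
ft_force: [0.3, 0.7, -1.5]
grip_width: 0.322
finger_force: 88.4
```

```bash
python3 -c "
from h import *
st()"
```

```text
t 5.4 tcp [0.4349 0.214  0.027 ] y yaw 64.16 z [ 0.002  0.002 -1.   ] f [ 0.3   0.71 -1.47] m [ 0.16 -0.14 -0.05] w 0.322 ff 88.38398873806 j [ 0.46  0.33 -0.46  0.78  0.    0.91]
```

move_arm(motion=[[0,0,0,0,0,0.5,255],[0,0,0,0,0,1,255],[0,0,0,0,0,1,255],[0,0,0,0,0,1,255],[0,0,0,0,0,1,255]])

```text
t: 5.9
tool_pos: [0.4333, 0.2127, 0.1398]
orientation: [-0.703, -3.061, 0.001]
ft_force: [0.1, -0.8, -2.2]
grip_width: 0.322
finger_force: 88.7
```

move_arm(motion=[[0,0,0,0,0,1,255],[0,0,-1,0.15,-0.84,0.5,255],[0,0,-1,0.15,-0.84,0,255],[0,0,-1,0.15,-0.84,0,255],[0,0,-1,0.15,-0.84,0,255]])

```text
t: 6.4
tool_pos: [0.4484, 0.1281, 0.1764]
orientation: [-1.126, -2.933, 0.001]
ft_force: [0.4, -0.9, -2.0]
grip_width: 0.322
finger_force: 88.7
```

move_arm(motion=[[0,0,-1,0.15,-0.84,0,255],[0,0,-1,0.15,-0.84,0,255],[0,0,-1,0.15,-0.84,0,255],[0,0,-1,0.15,-0.84,0,255],[0,0,-1,0.15,-0.84,0,255]])

```text
t: 6.9
tool_pos: [0.4671, 0.023, 0.1763]
orientation: [-1.619, -2.692, 0.001]
ft_force: [0.1, -0.9, -1.8]
grip_width: 0.322
finger_force: 88.7
```

move_arm(motion=[[0,0,-1,0.15,-0.84,0,255],[0,0,-1,0.15,-0.84,0,255],[0,0,-1,0.15,-0.84,0,255],[0,0,-1,0.15,-0.84,0,255],[0,0,-1,0.15,-0.84,0,255]])

```text
t: 7.4
tool_pos: [0.4858, -0.0819, 0.1763]
orientation: [-2.061, -2.37, 0.001]
ft_force: [-0.0, 0.3, -2.3]
grip_width: 0.323
finger_force: 88.7
```

move_arm(motion=[[0,0,-1,0.15,-0.84,0,255],[0,0,-1,0.15,-0.84,0,255],[0,0,-1,0.15,-0.84,0,255],[0,0,-0.43,0.15,-0.84,0,255],[0,0,0,0,0,0,255]])

```text
t: 7.9
tool_pos: [0.5013, -0.167, 0.1761]
orientation: [2.33, 2.107, -0.001]
ft_force: [0.7, 0.5, -1.2]
grip_width: 0.32
finger_force: 88.7
```

move_arm(motion=[[-0.995,0.097,0,0,0,-0.7,255],[-0.995,0.097,0,0,0,-0.7,255],[0,0,0,0,0,0,255],[0,0,0,0,0,0,255]])

```text
t: 8.3
tool_pos: [0.501, -0.1639, 0.1415]
orientation: [2.254, 2.049, -0.157]
ft_force: [-0.4, -0.1, -1.3]
grip_width: 0.323
finger_force: 88.8
```

```bash
python3 - <<'E'
from h import *
s,R=st(); print("grasp",s["tool_pos"]-R[:,2]*0.0187)
ims=[]
for n,(x,y) in(("scene",(270,120)),("top",(300,150))):
    d=get_image(n); ims.append(cv2.resize(d["frame"][y:y+150,x:x+180],None,fx=4,fy=4,interpolation=cv2.INTER_CUBIC))
    cv2.imwrite(f"pics/a_{n}.png",ims[-1])
E
```

```text
t 8.3 tcp [ 0.501  -0.1639  0.1415] y yaw -5.47 z [-0.014 -0.136 -0.991] f [-0.36 -0.14 -1.27] m [ 0.14 -0.   -0.05] w 0.323 ff 88.82800698280334 j [-0.24  0.27 -0.21  1.07 -0.14  1.43]
grasp [ 0.50124184 -0.16135793  0.1599741 ]
```

View pics/a_scene.png

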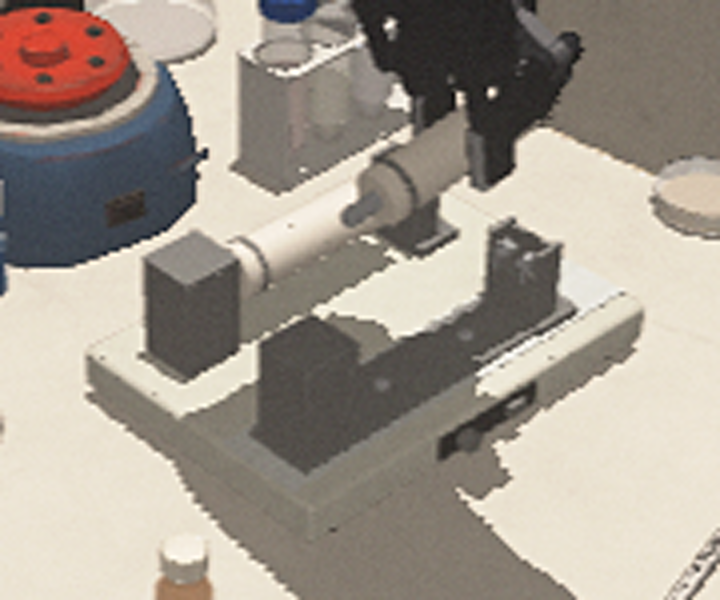

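View pics/a_top.png

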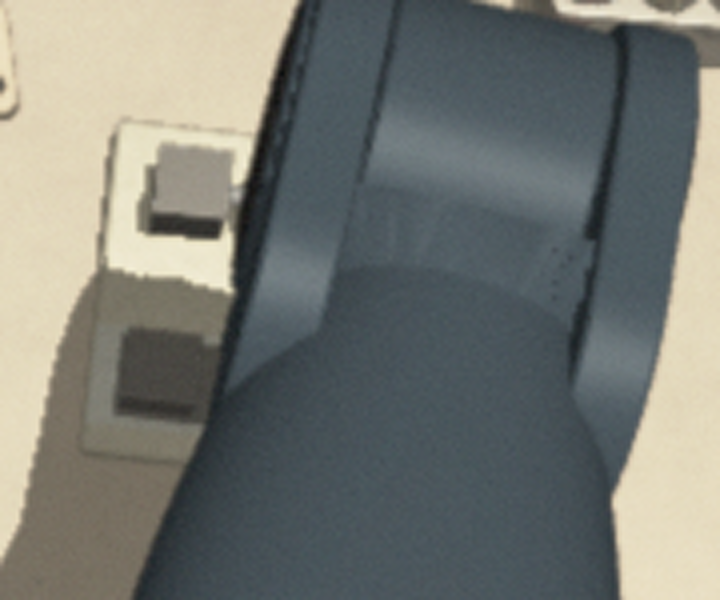

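Top view is blocked by the arm. The scene view shows the sloping roller, its journal tip at crop (348,215), and the empty sprung housing's top-face corners near (260,345), (312,318), (358,346) and (306,372). Cross-checking these.

```bash
cat >> h.py <<'E'
yaw=-0.0972; LO=np.array([.5031,-.1506,.065]); RL=Ro.from_euler("z",yaw).as_matrix()
L=lambda p: (RL.T@(np.asarray(p)-LO)*1000).round(1)
def lane():
    s,R=st(); g=s["tool_pos"]-R[:,2]*.0187; ax=-R[:,0] if R[1,0]<0 else R[:,0]
    al=RL.T@ax; print("grasp L",L(g),"slope deg",np.degrees(np.arcsin(-al[2])).round(2),"yawerr",np.degrees(np.arctan2(-al[0],al[1])).round(2),"+tip",L(g+.075*ax),"-tip",L(g-.075*ax),"f lane",(RL.T@s["ft_force"]).round(2)); return s,g,ax
E
python3 - <<'E'
from h import *
s,g,ax=lane(); d=get_image("scene")
S=lambda u,v:(270+(u+.5)/4-.5,120+(v+.5)/4-.5)
C=lambda p:(np.array(proj(d,p))-[270,120])*4
print("tip pred crop",C(g+.075*ax),"body end",C(g+.055*ax))
for q in((260,345),(312,318),(358,346),(306,372)): print("emp",L(ray(d,*S(*q),.089)))
for q in((145,262),(195,233),(240,258),(193,283)): print("fit",L(ray(d,*S(*q),.089)))
print("deck left corner",L(ray(d,*S(88,355),.03)),"front",L(ray(d,*S(318,508),.03)), "right",L(ray(d,*S(640,300),.03)))
E
```

```text
t 8.4 tcp [ 0.5017 -0.1649  0.1422] y yaw -5.56 z [-0.012 -0.137 -0.99 ] f [ 0.62  0.53 -0.98] m [0.13 0.   0.02] w 0.32 ff 88.826624751091 j [-0.24  0.27 -0.21  1.07 -0.14  1.43]
grasp L [  0.  -11.8  95.8] slope deg 7.93 yawerr 0.0 +tip [ 0.  62.5 85.4] -tip [  0.  -86.1 106.1] f lane [ 0.56  0.59 -0.98]
tip pred crop [348.90507426 210.28659569] body end [379.3600964 189.1223187]
emp [ 12.5 107.6  24. ]
emp [11.3 74.7 24. ]
emp [-19.3  74.   24. ]
emp [-17.1 105.8  24. ]
fit [100.3 103.5  24. ]
fit [102.2  68.7  24. ]
fit [71.1 66.7 24. ]
fit [71.1 97.8 24. ]
deck left corner [121.9 125.1 -35. ] front [-42.5 120.8 -35. ] right [ -37.4 -118.3  -35. ]
```

move_arm(motion=[[0,0,0,-0.08,0,-0.9,255],[0,0,0,0,0,-0.9,255],[0,0,0,0,0,-0.8,255],[0,0,0,0,0,-0.5,255],[0,0,0,0,0,-0.2,255]])

```text
t: 8.95
tool_pos: [0.5001, -0.1653, 0.0593]
orientation: [2.255, 2.044, -0.155]
ft_force: [-1.1, 3.1, 15.7]
grip_width: 0.317
finger_force: 90.6
```

move_arm(motion=[[0,0,0,0,0,0,255],[0,0,0,0,0,0,255]])

```text
t: 9.15
tool_pos: [0.5003, -0.1653, 0.0602]
orientation: [2.254, 2.044, -0.155]
ft_force: [0.2, 3.0, 4.8]
grip_width: 0.32
finger_force: 89.6
```

```bash
python3 - <<'E'
from h import *
lane(); d=get_image("scene"); cv2.imwrite("pics/b.png",cv2.resize(d["frame"][150:250,310:430],None,fx=6,fy=6,interpolation=cv2.INTER_CUBIC))
E
```

```text
t 9.15 tcp [ 0.5003 -0.1653  0.0602] y yaw -5.6 z [-0.011 -0.138 -0.99 ] f [0.2  3.   4.76] m [ 0.23  0.24 -0.1 ] w 0.32 ff 89.5860207080841 j [-0.24  0.34 -0.34  0.86 -0.14  1.43]
grasp L [ -1.4 -12.3  13.7] slope deg 7.96 yawerr -0.05 +tip [-1.3 62.   3.3] -tip [ -1.5 -86.6  24.1] f lane [-0.09  3.01  4.76]
```

View pics/b.png

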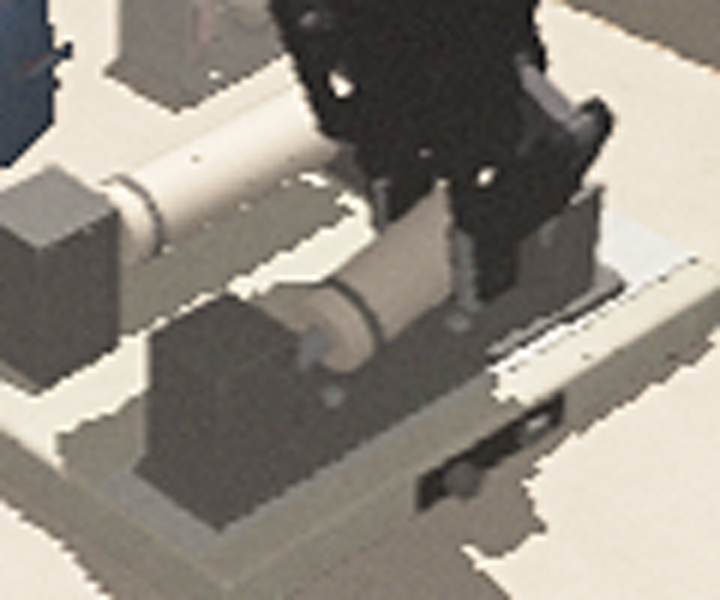

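Contact came early: the roller's body end is over the open bearing's ears, because the pair sits further to +y. I'll back up, tilt steeper to 12° so the body clears the ears while the tip enters the window, and check for slip.

move_arm(motion=[[0,0,0,0,0,0.6,255],[-0.995,0.097,0,0,0,0,255],[0,0,0,0,0,0,255],[0,0,0,0,0,0,255]])

```text
t: 9.6
tool_pos: [0.4995, -0.1647, 0.0741]
orientation: [2.217, 2.012, -0.23]
ft_force: [0.7, 0.3, -1.7]
grip_width: 0.32
finger_force: 88.9
```

```bash
python3 - <<'E'
from h import *
s,g,ax=lane(); d=get_image("scene"); cv2.imwrite("pics/c.png",cv2.resize(d["frame"][150:250,310:430],None,fx=6,fy=6,interpolation=cv2.INTER_CUBIC))
C=lambda p:((np.array(proj(d,p))-[310,150])*6).round(0)
print("tip",C(g+.075*ax),"journal root",C(g+.055*ax))
up=np.cross([1,0,0],ax)
E
```

```text
t 9.6 tcp [ 0.4995 -0.1647  0.0741] y yaw -5.55 z [-0.02  -0.205 -0.979] f [ 0.66  0.34 -1.67] m [ 0.26 -0.05  0.01] w 0.32 ff 88.93744111061096 j [-0.2   0.33 -0.33  0.89 -0.21  1.47]
grasp L [ -2.2 -10.5  27.4] slope deg 11.89 yawerr 0.02 +tip [-2.2 62.8 11.9] -tip [ -2.2 -83.9  42.8] f lane [ 0.63  0.4  -1.67]
tip [281. 328.] journal root [324. 293.]
```

View pics/c.png

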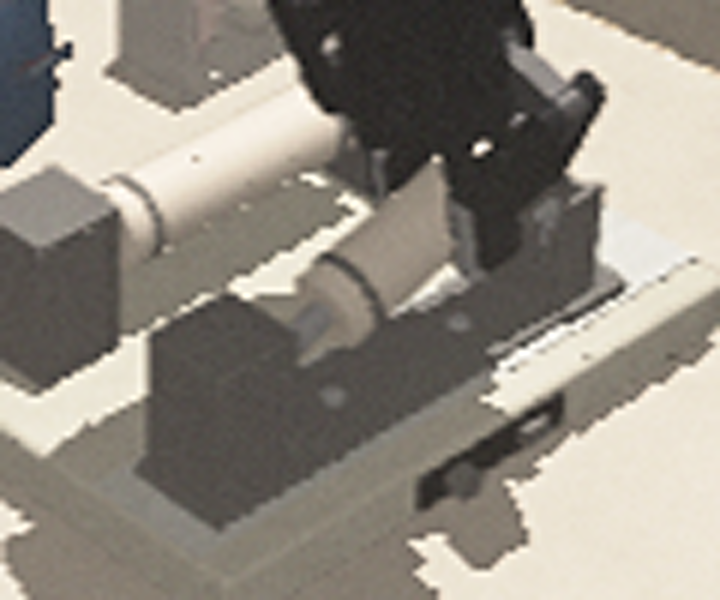

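The roller's +y journal root is at about (323,314), some 20 crop px below its predicted spot. So the roller probably pitched in the grip during that contact. Estimating by how much.

```bash
python3 - <<'E'
from h import *
s,g,ax=lane(); d=get_image("scene")
C=lambda p:((np.array(proj(d,p))-[310,150])*6)
xl=RL[:,0]
for extra in(0,2,4,6):
    a=Ro.from_rotvec(-np.radians(extra)*xl).apply(ax); u=np.cross(xl,a)
    ring=lambda t,r:np.array([C(g+a*t+r*(np.cos(q)*xl+np.sin(q)*u)) for q in np.linspace(0,6.28,60)])
    e=ring(.055,.015); k=ring(.02,.015)
    dirn=C(g+a*.05)-C(g); n=np.array([dirn[1],-dirn[0]])/np.linalg.norm(dirn)
    def at(y): # upper-left silhouette x at crop row y
        q=k[np.argmin(k@(-n)*-1)] if 0 else None
    hull=cv2.convexHull(np.vstack([e,ring(-.02,.015)]).astype(np.float32))[:,0]
    m=np.zeros((600,720),np.uint8); cv2.fillConvexPoly(m,hull.astype(np.int32),1)
    cols={y:(np.where(m[y])[0].min(),np.where(m[y])[0].max()) for y in(200,230,290,310) if m[y].any()}
    print(extra,"tip",C(g+a*.075).round(),"root",C(g+a*.055).round(),"dir",(dirn/np.linalg.norm(dirn)).round(3),"face rows",e[:,1].min().round(),e[:,1].max().round(),"cols",e[:,0].min().round(),e[:,0].max().round(),cols)
im=cv2.imread("pics/c.png")
for y in(200,230,290,310,335,355): print(y,[int(im[y,x].sum()//3) for x in range(280,470,8)])
E
```

```text
t 9.65 tcp [ 0.4994 -0.1649  0.0739] y yaw -5.57 z [-0.02  -0.205 -0.979] f [-0.65  0.18 -1.68] m [ 0.24 -0.03 -0.01] w 0.317 ff 88.93744647502899 j [-0.2   0.33 -0.33  0.89 -0.21  1.47]
grasp L [ -2.3 -10.7  27.2] slope deg 11.9 yawerr -0.0 +tip [-2.3 62.6 11.8] -tip [ -2.3 -84.1  42.7] f lane [-0.66  0.12 -1.68]
0 tip [281. 329.] root [325. 294.] dir [-0.78   0.626] face rows 255.0 332.0 cols 292.0 358.0 {200: (np.int64(367), np.int64(513)), 230: (np.int64(329), np.int64(477)), 290: (np.int64(298), np.int64(402)), 310: (np.int64(311), np.int64(378))}
2 tip [282. 334.] root [326. 298.] dir [-0.765  0.645] face rows 260.0 335.0 cols 293.0 359.0 {200: (np.int64(370), np.int64(512)), 230: (np.int64(333), np.int64(476)), 290: (np.int64(297), np.int64(405)), 310: (np.int64(311), np.int64(381))}
4 tip [284. 340.] root [327. 302.] dir [-0.749  0.662] face rows 265.0 338.0 cols 293.0 360.0 {200: (np.int64(372), np.int64(510)), 230: (np.int64(337), np.int64(476)), 290: (np.int64(297), np.int64(409)), 310: (np.int64(309), np.int64(386))}
6 tip [285. 345.] root [328. 306.] dir [-0.734  0.679] 
[... 187 characters left out ...]

200 [124, 122, 125, 125, 123, 123, 121, 177, 246, 237, 197, 113, 90, 104, 126, 137, 136, 138, 139, 140, 149, 90, 53, 44]
230 [125, 123, 122, 120, 101, 199, 232, 232, 243, 174, 124, 130, 141, 141, 145, 144, 147, 145, 149, 145, 145, 111, 78, 106]
290 [244, 245, 165, 114, 120, 127, 141, 147, 141, 152, 122, 77, 112, 141, 135, 135, 117, 148, 236, 241, 166, 145, 155, 111]
310 [127, 125, 122, 101, 102, 110, 115, 122, 137, 146, 143, 120, 77, 93, 148, 182, 114, 105, 123, 71, 70, 76, 81, 75]
335 [74, 73, 83, 109, 106, 106, 123, 121, 123, 128, 126, 95, 74, 79, 78, 78, 78, 79, 79, 79, 80, 77, 75, 78]
355 [76, 74, 81, 116, 135, 121, 85, 73, 78, 75, 75, 80, 79, 77, 79, 78, 76, 80, 76, 79, 79, 78, 80, 79]
```

Pitch slip looks like about 4°, so true slope is about 16°. I'll take 3° back for about 13°, lower to window height, then advance gently along +y.

move_arm(motion=[[0.75,-0.07,0,0,0,0,255],[0,0,0,0,0,-0.2,255],[0,0,0,0,0,-0.11,255],[0,0,0,0,0,0,255]])

```text
t: 10.1
tool_pos: [0.4987, -0.165, 0.0653]
orientation: [2.246, 2.037, -0.179]
ft_force: [0.3, 0.5, -1.7]
grip_width: 0.32
finger_force: 88.9
```

move_arm(motion=[[0,0,0,0.01,0.08,0,255],[0,0,0,0.01,0.08,0,255],[0,0,0,0.01,0.08,0,255],[0,0,0,0,0,0,255]])

```text
t: 10.5
tool_pos: [0.5002, -0.1585, 0.0661]
orientation: [2.245, 2.037, -0.177]
ft_force: [-0.5, -0.3, -1.3]
grip_width: 0.322
finger_force: 88.9
```

```bash
python3 -c "
from h import *
lane()"
```

```text
t 10.5 tcp [ 0.5002 -0.1585  0.0661] y yaw -5.55 z [-0.015 -0.155 -0.988] f [-0.51 -0.28 -1.32] m [ 0.18 -0.07  0.01] w 0.322 ff 88.94995450973511 j [-0.22  0.34 -0.34  0.88 -0.16  1.45]
grasp L [-2.1 -5.2 19.6] slope deg 8.99 yawerr 0.02 +tip [-2.2 68.8  7.9] -tip [ -2.1 -79.3  31.3] f lane [-0.48 -0.32 -1.32]
```

move_arm(motion=[[0,0,0,0.01,0.06,0,255],[0,0,0,0,0.06,0,255],[0,0,0,0,0,0,255]])

```text
t: 10.8
tool_pos: [0.5003, -0.1558, 0.066]
orientation: [2.245, 2.037, -0.177]
ft_force: [-0.4, 0.4, -0.1]
grip_width: 0.325
finger_force: 88.9
```

move_arm(motion=[[0,0,0,0.01,0.06,0,255],[0,0,0,0,0.06,0,255],[0,0,0,0,0,0,255]])

```text
t: 11.1
tool_pos: [0.5006, -0.1533, 0.0662]
orientation: [2.245, 2.036, -0.177]
ft_force: [0.3, -3.6, -1.4]
grip_width: 0.323
finger_force: 88.9
```

```bash
python3 -c "
from h import *
lane()"
```

```text
t 11.1 tcp [ 0.5006 -0.1533  0.0662] y yaw -5.6 z [-0.015 -0.156 -0.988] f [ 0.3  -3.59 -1.42] m [-0.49  0.02 -0.05] w 0.323 ff 88.94828975200653 j [-0.21  0.34 -0.34  0.88 -0.16  1.46]
grasp L [-2.2  0.  19.6] slope deg 9.04 yawerr -0.03 +tip [-2.2 74.1  7.9] -tip [ -2.2 -74.   31.4] f lane [ 0.65 -3.55 -1.42]
```

move_arm(motion=[[0,0,0,0,0.04,0,255],[0,0,0,0,0,0,255]])

```text
t: 11.3
tool_pos: [0.5007, -0.1522, 0.0661]
orientation: [2.245, 2.036, -0.177]
ft_force: [0.4, -3.9, -1.0]
grip_width: 0.318
finger_force: 88.9
```

move_arm(motion=[[0,0,0,0,0.04,0,255],[0,0,0,0,0,0,255]])

```text
t: 11.5
tool_pos: [0.5007, -0.1511, 0.0661]
orientation: [2.245, 2.036, -0.177]
ft_force: [-0.4, -4.9, 0.2]
grip_width: 0.323
finger_force: 88.9
```

```bash
python3 -c "
from h import *
lane()"
```

```text
t 11.5 tcp [ 0.5007 -0.1511  0.0661] y yaw -5.59 z [-0.015 -0.156 -0.988] f [-0.36 -4.89  0.16] m [-0.77 -0.13 -0.04] w 0.323 ff 88.94653379917145 j [-0.2   0.34 -0.34  0.88 -0.16  1.47]
grasp L [-2.3  2.2 19.6] slope deg 9.0 yawerr -0.03 +tip [-2.3 76.3  7.9] -tip [ -2.3 -71.8  31.3] f lane [ 0.11 -4.9   0.16]
```

It behaves like the spring (about 0.5 N/mm). Continue pressing gently.

move_arm(motion=[[0,0,0,0,0.04,0,255],[0,0,0,0.01,0.04,0,255],[0,0,0,0,0,0,255]])

```text
t: 11.8
tool_pos: [0.5009, -0.1491, 0.0661]
orientation: [2.245, 2.036, -0.177]
ft_force: [0.3, -5.3, -1.1]
grip_width: 0.318
finger_force: 88.9
```

move_arm(motion=[[0,0,0,0,0.04,0,255],[0,0,0,0,0.04,0,255],[0,0,0,0,0,0,255]])

```text
t: 12.1
tool_pos: [0.5011, -0.1473, 0.0662]
orientation: [2.245, 2.035, -0.177]
ft_force: [-0.0, -6.4, -1.2]
grip_width: 0.32
finger_force: 89.0
```

```bash
python3 -c "
from h import *
lane()"
```

```text
t 12.1 tcp [ 0.5011 -0.1473  0.0662] y yaw -5.6 z [-0.015 -0.156 -0.988] f [-0.01 -6.43 -1.21] m [-1.07 -0.19 -0.04] w 0.32 ff 88.95180523395538 j [-0.19  0.33 -0.34  0.88 -0.16  1.47]
grasp L [-2.3  6.  19.7] slope deg 9.04 yawerr -0.03 +tip [-2.3 80.1  7.9] -tip [ -2.4 -68.1  31.5] f lane [ 0.61 -6.4  -1.21]
```

move_arm(motion=[[0,0,0,0,0.03,0,255],[0,0,0,0,0.03,0,255],[0,0,0,0,0,0,255]])

```text
t: 12.4
tool_pos: [0.5011, -0.146, 0.0663]
orientation: [2.245, 2.035, -0.177]
ft_force: [1.3, -6.3, -0.9]
grip_width: 0.323
finger_force: 89.0
```

move_arm(motion=[[0,0,0,0,0.03,0,255],[0,0,0,0,0,0,255]])

```text
t: 12.6
tool_pos: [0.5012, -0.1453, 0.0663]
orientation: [2.245, 2.035, -0.177]
ft_force: [0.8, -6.9, -0.2]
grip_width: 0.32
finger_force: 89.0
```

move_arm(motion=[[0,0,0,0,0.03,0,255],[0,0,0,0,0,0,255]])

```text
t: 12.8
tool_pos: [0.5013, -0.1447, 0.0663]
orientation: [2.245, 2.035, -0.177]
ft_force: [1.8, -7.6, -1.0]
grip_width: 0.318
finger_force: 89.0
```

```bash
python3 -c "
from h import *
lane()"
```

```text
t 12.8 tcp [ 0.5013 -0.1447  0.0663] y yaw -5.62 z [-0.015 -0.157 -0.987] f [ 1.76 -7.61 -1.03] m [-1.37 -0.19 -0.03] w 0.318 ff 88.9613950252533 j [-0.19  0.33 -0.34  0.88 -0.16  1.48]
grasp L [-2.4  8.7 19.8] slope deg 9.07 yawerr -0.05 +tip [-2.3 82.8  8. ] -tip [ -2.5 -65.4  31.6] f lane [ 2.49 -7.4  -1.03]
```

move_arm(motion=[[0,0,0,0.01,0.03,0,255],[0,0,0,0,0,0,255]])

```text
t: 13.0
tool_pos: [0.5014, -0.1439, 0.0663]
orientation: [2.245, 2.035, -0.178]
ft_force: [0.7, -7.5, 0.3]
grip_width: 0.325
finger_force: 89.0
```

move_arm(motion=[[0,0,0,0,0.02,0,255],[0,0,0,0,0,0,255]])

```text
t: 13.2
tool_pos: [0.5014, -0.1437, 0.0664]
orientation: [2.245, 2.034, -0.178]
ft_force: [0.5, -9.4, -0.4]
grip_width: 0.32
finger_force: 89.0
```

```bash
python3 -c "
from h import *
lane()"
```

```text
t 13.2 tcp [ 0.5014 -0.1437  0.0664] y yaw -5.63 z [-0.015 -0.158 -0.987] f [ 0.55 -9.4  -0.39] m [-1.7  -0.12 -0.04] w 0.32 ff 88.95571768283844 j [-0.19  0.33 -0.34  0.88 -0.16  1.48]
grasp L [-2.4  9.6 19.8] slope deg 9.11 yawerr -0.06 +tip [-2.3 83.7  8. ] -tip [ -2.5 -64.4  31.7] f lane [ 1.46 -9.3  -0.39]
```

At the stop (9.4 N, hardly moving at c = 9.6). Now I'll firm up the grip and lower until the journal finds the V floor, which gives the true slope.

move_arm(motion=[[0,0,0,0,-0.01,0,255],[0,0,0,0,0,-0.04,255],[0,0,0,0,0,-0.04,255],[0,0,0,0,0,0,255]], squeeze=120)

```text
t: 13.6
tool_pos: [0.5014, -0.1439, 0.0645]
orientation: [2.245, 2.034, -0.178]
ft_force: [-0.8, -9.1, 2.8]
grip_width: 0.319
finger_force: 118.5
```

move_arm(motion=[[0,0,0,0,0,-0.04,255],[0,0,0,0,0,0,255]])

```text
t: 13.8
tool_pos: [0.5014, -0.144, 0.0636]
orientation: [2.245, 2.034, -0.178]
ft_force: [-0.7, -9.3, 2.9]
grip_width: 0.312
finger_force: 118.5
```

move_arm(motion=[[0,0,0,0,0,-0.04,255],[0,0,0,0,0,0,255]])

```text
t: 14.0
tool_pos: [0.5015, -0.1441, 0.0628]
orientation: [2.244, 2.034, -0.178]
ft_force: [-1.6, -9.9, 4.9]
grip_width: 0.311
finger_force: 118.8
```

```bash
python3 -c "
from h import *
lane()"
```

```text
t 14.0 tcp [ 0.5015 -0.1441  0.0628] y yaw -5.62 z [-0.014 -0.158 -0.987] f [-1.63 -9.88  4.87] m [-1.51  0.21  0.04] w 0.311 ff 118.75089347362518 j [-0.19  0.34 -0.35  0.87 -0.16  1.48]
grasp L [-2.3  9.3 16.2] slope deg 9.11 yawerr -0.06 +tip [-2.2 83.3  4.4] -tip [ -2.3 -64.8  28.1] f lane [-0.66 -9.99  4.87]
```

Journal is down on the V floor, so the true slope is about 14°. Now tip the other end down about the window, keeping close to the stop.

move_arm(motion=[[0.4975,-0.0485,0,0,0.014,-0.085,255],[0.4975,-0.0485,0,0,0.014,-0.09,255],[0,0,0,0,0,0,255]])

```text
t: 14.3
tool_pos: [0.5016, -0.1437, 0.0582]
orientation: [2.283, 2.068, -0.099]
ft_force: [0.6, -7.8, 2.5]
grip_width: 0.315
finger_force: 118.5
```

```bash
python3 -c "
from h import *
lane()"
```

```text
t 14.3 tcp [ 0.5016 -0.1437  0.0582] y yaw -5.67 z [-0.007 -0.087 -0.996] f [ 0.62 -7.81  2.49] m [-1.32 -0.12 -0.03] w 0.315 ff 118.5295969247818 j [-0.23  0.34 -0.34  0.87 -0.09  1.44]
grasp L [-2.2  8.4 11.8] slope deg 5.02 yawerr -0.11 +tip [-2.  83.1  5.2] -tip [ -2.3 -66.3  18.3] f lane [ 1.37 -7.71  2.49]
```

move_arm(motion=[[0.4975,-0.0485,0,0,0.015,-0.09,255],[0.4975,-0.0485,0,0,0.015,-0.09,255],[0,0,0,0,0,0,255]])

```text
t: 14.6
tool_pos: [0.502, -0.143, 0.0536]
orientation: [2.319, 2.1, -0.019]
ft_force: [0.8, -8.7, 0.2]
grip_width: 0.313
finger_force: 118.5
```

```bash
python3 - <<'E'
from h import *
s,g,ax=lane(); d=get_image("scene"); cv2.imwrite("pics/d.png",cv2.resize(d["frame"][150:250,310:430],None,fx=6,fy=6,interpolation=cv2.INTER_CUBIC))
E
```

```text
t 14.6 tcp [ 0.502  -0.143   0.0536] y yaw -5.66 z [ 0.    -0.018 -1.   ] f [ 0.82 -8.75  0.15] m [-1.49 -0.31  0.02] w 0.313 ff 118.52262318134308 j [-0.27  0.35 -0.34  0.88 -0.02  1.4 ]
grasp L [-1.9  7.8  7.3] slope deg 1.02 yawerr -0.09 +tip [-1.7 82.8  6. ] -tip [ -2.  -67.2   8.6] f lane [ 1.66 -8.63  0.15]
```

move_arm(motion=[[0,0,0,0,0,-0.04,255],[0,0,0,0,0,0,255]])

```text
t: 14.85
tool_pos: [0.5022, -0.143, 0.0531]
orientation: [2.316, 2.1, -0.02]
ft_force: [0.8, -10.5, 4.2]
grip_width: 0.314
finger_force: 118.9
```

```bash
python3 -c "
from h import *
lane()"
```

```text
t 14.85 tcp [ 0.5022 -0.143   0.0531] y yaw -5.62 z [ 0.   -0.02 -1.  ] f [  0.78 -10.45   4.17] m [-1.88 -0.11  0.17] w 0.314 ff 118.86698126792908 j [-0.27  0.35 -0.34  0.87 -0.02  1.4 ]
grasp L [-1.6  7.9  6.8] slope deg 1.14 yawerr -0.05 +tip [-1.6 82.9  5.3] -tip [ -1.7 -67.1   8.3] f lane [  1.79 -10.33   4.17]
```

View pics/d.png

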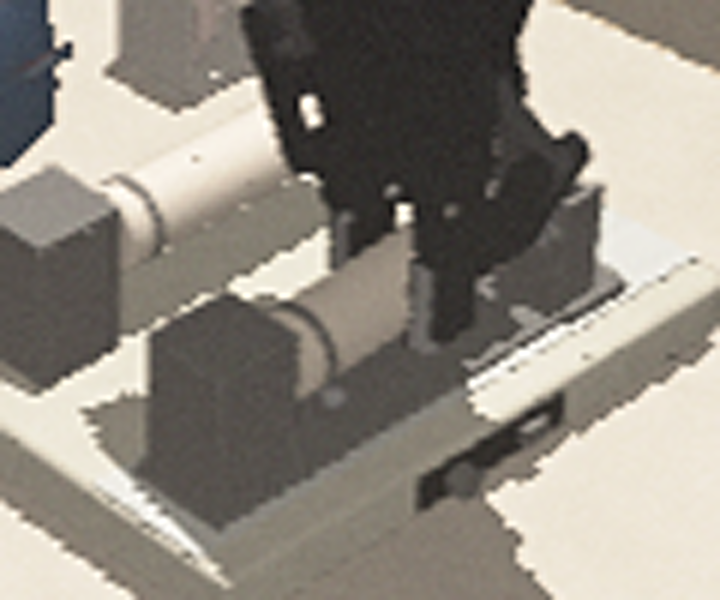

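Roller is in the window and still sloping slightly (body at (350,320), level-ish with the other one). The V floor contact is confirmed. Now ease sideways 1 mm and tip on in 1° steps toward the jaws.

move_arm(motion=[[0,0,0,0.04,-0.02,0,255],[0.25,-0.024,0,0,0,-0.035,255],[0,0,0,0,0,0,255]])

```text
t: 15.15
tool_pos: [0.5026, -0.143, 0.0521]
orientation: [2.326, 2.109, 0.0]
ft_force: [-2.1, -7.0, 5.7]
grip_width: 0.315
finger_force: 119.1
```

move_arm(motion=[[0.25,-0.024,0,0,0.01,-0.045,255],[0,0,0,0,0,0,255]])

```text
t: 15.35
tool_pos: [0.5026, -0.1428, 0.0508]
orientation: [-2.32, -2.103, -0.02]
ft_force: [-0.7, -8.0, 3.9]
grip_width: 0.316
finger_force: 118.8
```

```bash
python3 -c "
from h import *
lane()"
```

```text
t 15.35 tcp [ 0.5026 -0.1428  0.0508] y yaw -5.61 z [ 0.003  0.016 -1.   ] f [-0.66 -7.96  3.9 ] m [-1.38  0.13  0.07] w 0.316 ff 118.7692379951477 j [-0.29  0.36 -0.33  0.88  0.02  1.38]
grasp L [-1.3  7.4  4.5] slope deg -0.95 yawerr -0.04 +tip [-1.2 82.4  5.8] -tip [ -1.3 -67.6   3.3] f lane [ 0.11 -7.99  3.9 ]
```

move_arm(motion=[[0.25,-0.024,0,0,0.005,-0.04,255],[0,0,0,0,0,0,255]])

```text
t: 15.55
tool_pos: [0.5026, -0.1426, 0.0496]
orientation: [-2.311, -2.095, -0.041]
ft_force: [0.3, -7.6, -0.3]
grip_width: 0.311
finger_force: 118.4
```

move_arm(motion=[[0.2,-0.02,0,0,0.005,-0.03,255],[0,0,0,0,0,0,255]])

```text
t: 15.75
tool_pos: [0.5027, -0.1424, 0.0486]
orientation: [-2.304, -2.088, -0.057]
ft_force: [0.9, -7.4, -1.3]
grip_width: 0.316
finger_force: 118.3
```

```bash
python3 -c "
from h import *
lane()"
```

```text
t 15.75 tcp [ 0.5027 -0.1424  0.0486] y yaw -5.62 z [ 0.006  0.048 -0.999] f [ 0.92 -7.43 -1.28] m [-1.46 -0.14 -0.01] w 0.316 ff 118.2972925901413 j [-0.3   0.37 -0.33  0.88  0.05  1.36]
grasp L [-1.2  7.2  2.3] slope deg -2.77 yawerr -0.04 +tip [-1.2 82.1  5.9] -tip [ -1.3 -67.7  -1.3] f lane [ 1.64 -7.3  -1.28]
```

move_arm(motion=[[0.2,-0.02,0,0,0.005,-0.035,255],[0,0,0,0,0,0,255]])

```text
t: 15.95
tool_pos: [0.5028, -0.1422, 0.0481]
orientation: [-2.296, -2.082, -0.073]
ft_force: [-0.1, -6.3, 2.6]
grip_width: 0.314
finger_force: 118.9
```

move_arm(motion=[[0.12,-0.012,0,0,0,-0.03,255],[0,0,0,0,0,0,255]])

```text
t: 16.15
tool_pos: [0.5029, -0.1421, 0.048]
orientation: [-2.292, -2.078, -0.083]
ft_force: [-2.0, -4.5, 10.7]
grip_width: 0.314
finger_force: 119.8
```

```bash
python3 -c "
from h import *
lane()"
```

```text
t 16.15 tcp [ 0.5029 -0.1421  0.048 ] y yaw -5.6 z [ 0.009  0.07  -0.997] f [-2.03 -4.53 10.7 ] m [-1.09  0.42  0.12] w 0.314 ff 119.81925129890442 j [-0.32  0.37 -0.32  0.89  0.07  1.35]
grasp L [-1.1  7.1  1.7] slope deg -4.06 yawerr -0.03 +tip [-1.1 81.9  7. ] -tip [ -1.1 -67.7  -3.7] f lane [-1.58 -4.71 10.7 ]
```

From the grasp record the roller sits about 2 mm below the nominal grasp point. The forces then suggest it has already clicked through and now rests on the V. To test, level it, unload and ease off along -y: the back wall should take the spring's thrust.

move_arm(motion=[[-0.2,0.02,0,0,-0.01,0.03,255],[0,0,0,0,-0.03,0,255],[0,0,0,0,0,0,255]])

```text
t: 16.45
tool_pos: [0.5027, -0.1427, 0.0481]
orientation: [-2.298, -2.085, -0.067]
ft_force: [0.2, -4.4, 5.4]
grip_width: 0.311
finger_force: 119.0
```

```bash
python3 -c "
from h import *
lane()"
```

```text
t 16.45 tcp [ 0.5027 -0.1427  0.0481] y yaw -5.58 z [ 0.007  0.057 -0.998] f [ 0.18 -4.44  5.4 ] m [-0.94 -0.02 -0.05] w 0.311 ff 118.97972166538239 j [-0.31  0.37 -0.33  0.88  0.06  1.36]
grasp L [-1.2  6.8  1.8] slope deg -3.29 yawerr -0.01 +tip [-1.2 81.7  6.1] -tip [ -1.2 -68.1  -2.6] f lane [ 0.61 -4.4   5.4 ]
```

move_arm(motion=[[0,0,0,0,-0.04,0,255],[0,0,0,0,-0.03,0,255],[0,0,0,0,0,0,255]])

```text
t: 16.75
tool_pos: [0.5026, -0.1438, 0.048]
orientation: [-2.297, -2.084, -0.069]
ft_force: [0.1, -1.3, 6.5]
grip_width: 0.315
finger_force: 119.1
```

```bash
python3 -c "
from h import *
lane()"
```

```text
t 16.75 tcp [ 0.5026 -0.1438  0.048 ] y yaw -5.56 z [ 0.007  0.059 -0.998] f [ 0.11 -1.29  6.46] m [-0.19 -0.11 -0.05] w 0.315 ff 119.14488136768341 j [-0.31  0.37 -0.33  0.89  0.06  1.35]
grasp L [-1.2  5.6  1.7] slope deg -3.38 yawerr 0.01 +tip [-1.2 80.5  6.1] -tip [ -1.2 -69.3  -2.7] f lane [ 0.24 -1.27  6.46]
```

The wall carries the thrust. One firm press at the clip end to be sure it is home, then unload.

move_arm(motion=[[0.2,-0.02,0,0,0,-0.025,255],[0,0,0,0,0,0,255]])

```text
t: 16.95
tool_pos: [0.5026, -0.1437, 0.0479]
orientation: [-2.29, -2.078, -0.086]
ft_force: [-1.2, 1.2, 12.5]
grip_width: 0.314
finger_force: 120.1
```

move_arm(motion=[[0.1,-0.01,0,0,0,-0.02,255],[0,0,0,0,0,0,255]])

```text
t: 17.15
tool_pos: [0.5027, -0.1436, 0.0478]
orientation: [-2.286, -2.075, -0.094]
ft_force: [-2.5, 0.9, 17.8]
grip_width: 0.315
finger_force: 120.7
```

```bash
python3 -c "
from h import *
lane()"
```

```text
t 17.15 tcp [ 0.5027 -0.1436  0.0478] y yaw -5.56 z [ 0.009  0.08  -0.997] f [-2.53  0.93 17.77] m [0.25 0.46 0.  ] w 0.315 ff 120.69805383682251 j [-0.32  0.38 -0.32  0.89  0.08  1.34]
grasp L [-1.1  5.5  1.5] slope deg -4.62 yawerr 0.02 +tip [-1.2 80.2  7.5] -tip [ -1.1 -69.3  -4.6] f lane [-2.61  0.68 17.77]
```

move_arm(motion=[[-0.3,0.03,0,0,0,0.045,255],[0,0,0,0,0,0.03,255],[0,0,0,0,0,0,255]])

```text
t: 17.45
tool_pos: [0.5024, -0.1443, 0.0483]
orientation: [-2.298, -2.085, -0.066]
ft_force: [2.7, -5.2, 0.1]
grip_width: 0.314
finger_force: 118.6
```

```bash
python3 -c "
from h import *
lane()"
```

```text
t 17.45 tcp [ 0.5024 -0.1443  0.0483] y yaw -5.57 z [ 0.006  0.057 -0.998] f [ 2.66 -5.18  0.07] m [-0.99 -0.34 -0.13] w 0.314 ff 118.62157166004181 j [-0.31  0.37 -0.32  0.89  0.06  1.35]
grasp L [-1.3  5.2  1.9] slope deg -3.3 yawerr 0.0 +tip [-1.3 80.   6.3] -tip [ -1.3 -69.7  -2.4] f lane [ 3.15 -4.89  0.07]
```

move_arm(motion=[[0,0,0,0,0,0,130],[0,0,0,0,0,0,80],[0,0,0,0,0,0,40],[0,0,0,0,0,0,40],[0,0,0,0,0,0,40]], squeeze=40)

```text
t: 17.95
tool_pos: [0.5019, -0.1439, 0.0482]
orientation: [-2.297, -2.084, -0.066]
ft_force: [0.5, -0.4, -0.4]
grip_width: 0.846
finger_force: 0.0
```

move_arm(motion=[[0,0,0,0,0,0.5,40],[0,0,0,0,0,1,40],[0,0,0,0,0,1,40],[0,0,0,0,0,1,40],[0,0,0,0,0,1,40]])

```text
t: 18.45
tool_pos: [0.5019, -0.144, 0.1618]
orientation: [-2.297, -2.084, -0.066]
ft_force: [0.7, 0.4, 0.4]
grip_width: 0.843
finger_force: 0.0
```

move_arm(motion=[[0,0,0,-0.5,-1,0.5,40],[0,0,0,-0.5,-1,0,40],[0,0,0,-1,-1,0,40],[0,0,0,-1,-1,0,40],[0,0,0,-1,-1,0,40]])

```text
t: 18.95
tool_pos: [0.4011, -0.2698, 0.1733]
orientation: [-2.297, -2.084, -0.066]
ft_force: [0.9, 0.1, 0.2]
grip_width: 0.841
finger_force: 0.0
```

move_arm(motion=[[0,0,0,-1,-1,0,40],[0,0,0,-1,-1,0,40],[0,0,0,-1,-1,0,40],[0,0,0,-0.5,-1,0,40],[0,0,0,0,0,0,40]])

```text
t: 19.45
tool_pos: [0.3132, -0.3715, 0.1733]
orientation: [-2.301, -2.081, -0.065]
ft_force: [0.3, 0.9, 0.8]
grip_width: 0.842
finger_force: 0.0
```

```bash
python3 - <<'E'
from h import *
lane()
d=get_image("scene"); C=lambda p,d=d:proj(d,LO+RL@(np.array(p)/1000))
# grey profiles perpendicular across both rollers, vertical pixel columns at given axial stations
g=cv2.cvtColor(d["frame"],cv2.COLOR_BGR2GRAY).astype(float)
for nm,x,off in(("fit",90,0),("new",0,5)):
    for y in(-40,-20,0,20,35):
        u,v=C((x,y+off,0)); rows=np.arange(int(v)-16,int(v)+17)
        print(nm,y,round(u,1),round(v,1),[int(g[r,int(round(u))]) for r in rows])
t=get_image("top"); cv2.imwrite("pics/top_end.png",t["frame"]); cv2.imwrite("pics/scene_end.png",d["frame"])
E
```

```text
t 19.45 tcp [ 0.3132 -0.3715  0.1733] y yaw -5.77 z [ 0.006  0.057 -0.998] f [0.27 0.9  0.76] m [-0.06 -0.01  0.  ] w 0.842 ff 0.0 j [-0.9   0.23 -0.18  1.2   0.04  0.78]
grasp L [-167.6 -239.4  126.9] slope deg -3.26 yawerr -0.2 +tip [-167.3 -164.5  131.2] -tip [-167.9 -314.2  122.7] f lane [0.18 0.92 0.76]
fit -40 360.8 169.7 [116, 114, 113, 103, 193, 218, 217, 217, 216, 208, 108, 187, 232, 231, 227, 223, 219, 213, 204, 191, 177, 159, 144, 128, 113, 101, 236, 109, 110, 112, 112, 112, 111]
fit -20 354.0 173.4 [111, 115, 109, 103, 199, 215, 214, 210, 208, 198, 221, 227, 229, 230, 226, 223, 217, 207, 193, 182, 170, 151, 139, 119, 109, 107, 115, 112, 116, 111, 109, 114, 116]
fit 0 347.1 177.1 [112, 110, 113, 98, 215, 211, 210, 212, 209, 206, 224, 228, 229, 229, 226, 217, 211, 200, 192, 178, 164, 144, 126, 114, 113, 103, 109, 113, 110, 112, 109, 111, 112]
fit 20 340.1 180.8 [103, 101, 108, 98, 190, 211, 209, 209, 212, 205, 214, 227, 229, 229, 228, 220, 217, 206, 195, 185, 170, 155, 141, 120, 110, 104, 114, 108, 111, 110, 112, 111, 110]
fit 35 334.8 183.7 [218, 214, 211, 212, 211, 211, 2
[... 318 characters left out ...]
383.5 193.1 [141, 111, 149, 221, 214, 215, 215, 212, 203, 216, 224, 226, 231, 203, 226, 223, 216, 211, 199, 188, 176, 158, 140, 124, 119, 98, 89, 82, 74, 76, 75, 76, 72]
new 0 376.6 197.1 [106, 64, 96, 220, 215, 209, 214, 216, 210, 214, 226, 229, 232, 204, 228, 222, 216, 208, 195, 187, 176, 157, 143, 125, 116, 98, 71, 77, 71, 76, 76, 75, 75]
new 20 369.5 201.2 [217, 213, 219, 214, 210, 214, 214, 212, 204, 218, 225, 228, 229, 228, 222, 218, 215, 205, 196, 179, 168, 158, 140, 122, 116, 100, 77, 77, 77, 76, 77, 75, 75]
new 35 364.1 204.3 [223, 212, 216, 214, 213, 215, 214, 216, 206, 209, 228, 228, 231, 233, 210, 161, 102, 121, 175, 148, 179, 166, 149, 129, 122, 112, 85, 97, 101, 87, 73, 78, 74]
```

The new roller's lower edge falls on the same rows (offset 25) as the fitted roller's along its whole length, so it is level and at the right height.

```bash
python3 -c "
from station import *
print(close_job())"
```

```text
the job is handed in; nothing more can be done
None
```

I fitted the front roller into both bearings, released it, moved the arm clear and handed the job in. In the last picture it lies level, at the same height as the other roller. The hand-in returned no verdict, and I never approached the vial or beaker.

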